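# Load the next pattern roller into the embosser

### The arm

A 6-joint arm with a two-finger parallel gripper is mounted at the origin on the work surface. World frame = base frame: x ahead of the robot, y to its left, z up, the work surface at z = 0. Lengths are in mm, angles in rad, forces in N, time in s.
With the tool pointing down it reaches from about 350 to 850 mm from the base axis. Payload 8.1 kg.
Tool frame: the origin (TCP) lies midway between the tips of the shut fingers; the grasp point (between the pads) lies 19 mm behind it; z points along the fingers, y is the direction in which the jaws open and shut (so a half turn about z gives the same grasp; the last joint's range is limited). The gripper opens to 85 mm and grips with 20 to 120 N. Pads are 22 mm wide; open, the fingers measure 114 mm over their backs; the gripper's body (76 mm by 85 mm) begins 54 mm behind the grasp point. The pads swing forward as they close: fully open they stand 13 mm farther back than shut.
Start: joints at [-1.289, 0.13, 1.488, -0, 1.523, -0.085], TCP at [215.198, -560.085, 231.292] pointing down, gripper open.
Joint ranges: [-2.96, 2.96], [-0.89, 2.26], [0.02, 2.5], [-1.34, 4.48], [0, 2.73], [-2.66, 2.66]. Speed limits (rad/s): [2.39, 2.39, 2.79, 3.14, 3.14, 3.14].

### API

Orientations are given as a unit quaternion [x, y, z, w].
In Python, from rig import ctrl, imaging gives the robot as it stands.
- The arm moves only by the shell command python3 -m handwheel 'ROWS' [FORCE]. ROWS is JSON, a list of rows, each a list of 3 entries, a list of its own where there are three numbers: the shift along the tool's x, y, z in m, then the turn about the tool's z in rad, then the opening, from 0 (shut) to 1 (fully open). A call has 1 to 5 rows; each row shifts and turns the commanded pose from where the row before left it, along the tool's axes as they then stand; what a row does not reach is not made up. A row lasts 1/12 s, in which the tool goes at most 41.7 mm and 7.16 degrees, less where a joint would pass 70% of its speed; a pose out of reach is approached as far as the arm can. A call is refused whole if a number of a shift passes 0.0417 or a number of a turn 0.125, either way. A call with a gripper value outside its range is refused whole. The fingers move at their own pace and stop on an object; FORCE is the grip in N (left out, the last holds). Time passes only in rows, so rows that do not move let the fingers close. It gives the time, the measured TCP pose, the force and the opening at its end, in the units of the state.
- ctrl.observe(): the state, without advancing time (a new reading comes with each control period).
- imaging.read_camera(name): name is "scene" or "top" or "wrist"; returns a dict with "pixels" (480x640x3 uint8, red, green, blue), "range_z" (480x640 float32, mm along the optical axis (not along the pixel's ray), 0 where there is no reading), "K" (3x3 intrinsics, pixels), "extrinsics" (4x4, takes a point from camera to world coordinates). Camera axes: x right, y down, z forward; pixel columns grow to the right and rows downward; lengths in mm; the calibration is good to about 2 mm. A picture is of the moment at which its call begins.
- ctrl.sign_off(): hands the job in, once; it reports no verdict.
The state is a dict: "t": time; "q": joint angles; "joint_velocities": joint speeds; "joint_torque": joint torques, N m; "eef_pos": TCP position; "orientation": TCP orientation; "contact_force": force on the tool from outside, world axes, zero at the start; "ft_torque": the same for the moment, N m; "gripper_width": finger opening in mm.
Only numpy, scipy, OpenCV 4.12 (cv2) and the standard library are available. Lean on these libraries where they do the work, as an engineer would, in place of code of your own. Each camera call takes 0.05 s, during which the arm holds its last target. There are 200 camera calls.

### The job

Slide the transport lock of the roller dispenser fully back to its end stop, then lift out the end brass roller so that the next one rolls down to the stop, and lay it gently, without dropping it, in the middle of the embosser's V saddle with its axis along the saddle. Leave the lock open, the other rollers in the track and everything else on the bench where it is.

Things in the scene. Friction and masses are not known exactly. Their poses are not given: they have to be found in the camera images.
- dispenser: Sloped roller track on a plywood base 215 x 85 mm, fixed. Origin on the table at the low end, under the end roller; x level and up-slope (away from the stop), y across the track (along the roller axes), z up. The aluminium bed climbs 12 degrees towards +x, 45 mm above the table at the origin. Plywood side walls 24 mm above the bed, outer faces 55 mm apart, start 22 mm up-slope of the end roller's centre.
- end_place (a point): Where the end roller's centre lies when it rests against the stop: 63 mm above the table. Axes as the dispenser's. Here the track has no side walls and a bed and stop plate only 30 mm wide, so both end faces of the 40 mm roller are free for fingers. The stop plate is 24 mm high above the bed.
- lock (a joint): Transport lock, travel in m: 0 locked (flat steel arm 4 mm above the end roller, barring it), 0.070 at its end stop up-slope (arm clear, above the row). Starts at 0 to 0.010. Moves in a line along the bed: the dispenser's +x tilted 12 degrees upward. About 2 N of dry friction and a little damping; stays where it is left.
- lock_grip (a point): Grip of the lock, beside the track on its +y side: black upright cylinder, 18 mm across, 28 mm long, leaning 12 degrees with the slope (square to the bed); this point is on its axis, 12 mm below its top. Moves with the lock. The lock's arm and carriage lie 23 mm and more below it; the stem between is 10 mm across.
- roller1_center (a point): Centre of the end roller (at the stop): solid brass, 36 mm diameter, 40 mm long between flat end faces, about 0.3 kg. Its y axis is the roller's axis; it turns freely about it.
- roller2_center (a point): Centre of the second roller in the row, same kind; it leans on the first and rolls down to the stop by itself once the first is lifted out.
- roller3_center (a point): Centre of the third roller, same kind, next up the slope.
- roller4_center (a point): Centre of the fourth, uppermost roller, same kind.
- embosser: Embosser bed, fixed: grey base plate 150 (x) x 90 (y) x 12 mm with an open steel V saddle on it and a low fence with a bar, 59 mm high, 85 mm to +x of the saddle. Origin on the table below the middle of the saddle; y is the direction in which the roller's axis must lie (either way round), z up.
- saddle_seat (a point): Where the centre of a roller lies when it rests in the V saddle: 70 mm above the table. The saddle is 26 mm long along y, so a centred roller stands out 7 mm at each end; its two 45 degree faces touch the roller 13 mm below its axis and reach to about 4 mm below the axis. Axes as the embosser's.
- jar: Bystander, to be left where it is: small closed glass jar, 36 mm across, 52 mm tall. Origin at its underside.
- glue: Bystander, to be left where it is: white squeeze bottle with red nozzle, 46 mm across, 125 mm tall. Origin at its underside.
- screwdriver: Bystander, to be left where it is: screwdriver lying on the table. Origin at its underside.
- hammer: Bystander, to be left where it is: hammer lying on the table. Origin at its underside.
- pliers: Bystander, to be left where it is: pliers with red handles lying on the table. Origin at its underside.
Not all that is in view belongs to the job. What is shaped like the dispenser but turquoise is not meant.

How it is judged:
By the outcome, as a careful person would: the job done as asked, in the order asked, and still so for the second after the job is handed in, with the robot touching nothing.
It also fails if it takes over 48 s, if anything falls off the work surface, if the arm or the gripper's body presses on something with over 40 N, if the wrist force passes 120 N, or if a joint passes its speed limit or range.

## Working session

There is one attempt and no reset: what is moved stays moved. The work goes in short steps, Python scripts to look and compute and a shell command to move; the robot and the scene stay as the last step left them, time stands still between calls to the robot, and variables do not carry over. Pictures are saved under pics/ and viewed, about 8 in all and at most 12, crops included, and the job is handed in when it is done.

```bash
ls; mkdir -p pics
python3 - <<'E'
from rig import ctrl, imaging
import cv2, numpy as np
s=ctrl.observe(); print(s)
for n in ("scene","top"):
    c=imaging.read_camera(n); np.savez("pics/"+n+".npz",**c)
    cv2.imwrite(f"pics/{n}0.png",c["pixels"][:,:,::-1]); print(n,c["K"].tolist(),np.round(c["extrinsics"],3).tolist())
E
```

```text
pics
{'t': 0.0, 'q': array([-1.28943770e+00,  1.31164143e-01,  1.48928906e+00,  2.32539180e-05,
        1.52301048e+00, -8.54050444e-02]), 'joint_velocities': array([ 0.00048613, -0.00026699, -0.00083805,  0.00106186, -0.00174753,
        0.00157893]), 'joint_torque': array([-7.78377416e-04, -5.69390166e+01, -5.00555634e+01, -2.02847787e-04,
        1.47331471e-02, -1.30846374e-05]), 'eef_pos': array([ 215.02847637, -559.54859802,  230.2372909 ]), 'orientation': array([ 9.83232292e-01,  1.82355107e-01, -7.99548259e-05, -9.32165470e-04]), 'contact_force': array([-0.11544248, -0.30759951, -0.32075962]), 'ft_torque': array([ 0.00498542,  0.0436921 , -0.0188713 ]), 'gripper_width': 85.29843411225566}
scene [[476.14448080611726, 0.0, 313.1327728296308], [0.0, 476.14448080611726, 240.39032187022454], [0.0, 0.0, 1.0]] [[-0.407, 0.545, -0.733, 1354.187], [0.913, 0.232, -0.334, 339.323], [-0.012, -0.806, -0.592, 829.313], [0.0, 0.0, 0.0, 1.0]]
top [[549.2917625053209, 0.0, 325.218927497976], [0.0, 549.2917625053209, 243.04591705991268], [0.0, 0.0, 1.0]] [[0.002, -0.996, 0.09, 386.097], [-1.0, -0.003, -0.01, -49.373], [0.01, -0.09, -0.996, 1283.76], [0.0, 0.0, 0.0, 1.0]]
```

View pics/top0.png

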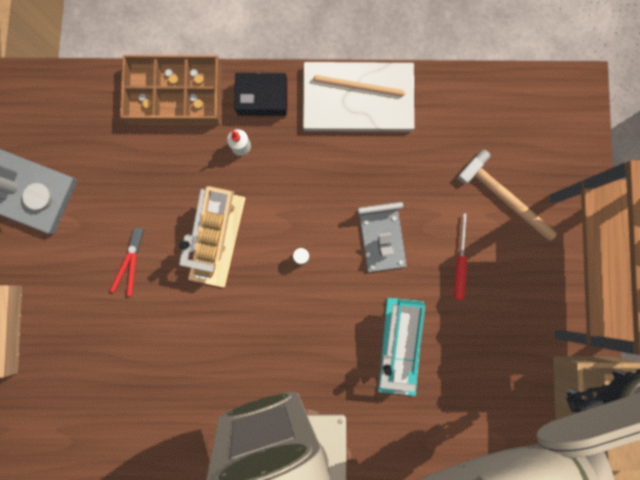

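View pics/scene0.png

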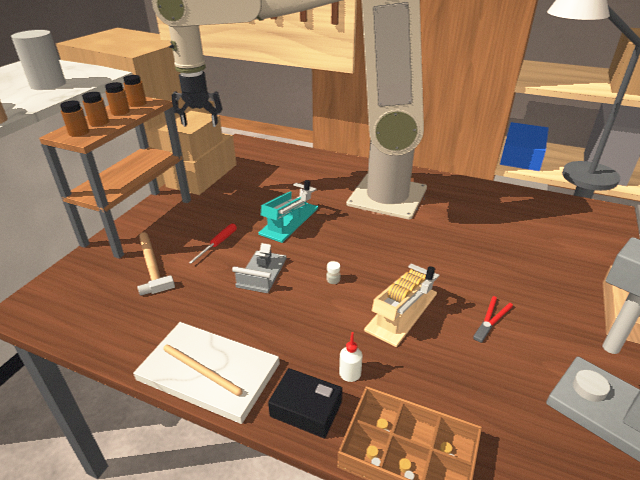

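The top view shows two dispenser-shaped objects: a plywood one at (213,237) with brass rollers, and a turquoise one at (403,347). The plywood one is meant, since the turquoise one is excluded. The black grip is at (185,245), the embosser at (383,240), the jar at (301,257) and the glue at (238,142). Next I'll enlarge the top view to confirm.

```bash
cat > h.py <<'E'
import numpy as np, cv2
def ray(c,u,v):
    K,E=c["K"],c["extrinsics"]; d=E[:3,:3]@np.linalg.inv(K)@np.array([u,v,1.]); return E[:3,3],d
def onz(c,u,v,z):
    o,d=ray(c,u,v); return o+d*(z-o[2])/d[2]
def cloud(c):
    K,E=c["K"],c["extrinsics"]; v,u=np.mgrid[:480,:640]; z=c["range_z"].astype(float)
    P=np.stack([(u-K[0,2])/K[0,0]*z,(v-K[1,2])/K[1,1]*z,z],-1)
    return P@E[:3,:3].T+E[:3,3]
def proj(c,p):
    E=c["extrinsics"]; q=c["K"]@(E[:3,:3].T@(np.asarray(p,float)-E[:3,3])); return q[:2]/q[2]
E
python3 - <<'E'
import numpy as np,cv2
from h import *
c=np.load("pics/top.npz")
im=c["pixels"][:,:,::-1]
a=cv2.resize(im[180:295,165:255],None,fx=5,fy=5,interpolation=cv2.INTER_CUBIC)
b=cv2.resize(im[195:280,350:415],None,fx=5,fy=5,interpolation=cv2.INTER_CUBIC)
o=np.zeros((max(len(a),len(b)),a.shape[1]+b.shape[1],3),np.uint8);o[:len(a),:a.shape[1]]=a;o[:len(b),a.shape[1]:]=b
cv2.imwrite("pics/crop1.png",o);print(o.shape)
P=cloud(c)
print("dispenser z"); print(np.round(P[185:292:4,176:248:4,2]).astype(int))
print("emb z"); print(np.round(P[200:276:4,354:412:4,2]).astype(int))
hsv=cv2.cvtColor(c["pixels"],cv2.COLOR_RGB2HSV)
z=P[...,2]
# ply base corners: table-near
roi=np.zeros((480,640),np.uint8)
roi[180:295,165:255]=1
m=(roi>0)&(z>4)
(r)=cv2.minAreaRect(np.argwhere(m)[:,::-1].astype(np.float32));print(r)
E
```

```text
(575, 775, 3)
dispenser z
[[  -1   -1    0   -3    0   -2   -4   -2    4   -2    2    0   -2   -3
     1   -3   -6   -4]
 [   3   -1    2   -1    3   -1    1    2  105  104  102   85    0   -1
    -2    1   -1   -3]
 [   0   -3   -3    2    0   -2   -4  100   98   76   79   78  103  107
    94   -2    1   -2]
 [  -4   -1   -4    3    0   -1   96  100   94   75   78   75   79  106
    82   10   10   -2]
 [  -2   -2   -2    3   -1   -5   93   99   86   73   75   80   79  100
    76   11   13    9]
 [   0   -1    1    0    3    1   92   92   77   72   77   80   75  100
    50   10    8   -1]
 [  -1    0   -1    1    4   -1   91   95   73   76   75   75   72  103
    39   11    8    0]
 [  -3    1    2    2    6    1   90   93   98   95   88   75   70   85
     5    9    5   -4]
 [   1    0   -4   -2   -1   87   90  102  102  101  101   97   94   73
    12   12    4    4]
 [   4    4   -2    1   -2   86   89  100  102  102  104  108   89   65
    10   10   -3   -1]
 [  -5   -2   -1    2   -1   81   90   93   97   97   99  103   89   12
     7   11    2   -2]
 [  -2    0    4   -3   -3   
[... 2356 characters left out ...]
 10    9   -1
     0]
 [   1   -1   -3   11   12   11   17   43   42   39    7   11   12   -6
     2]
 [   3   -3    1    9   13    9   14   52   51   50   14   10   10   -1
    -2]
 [   1   -5   -2   13    8   16   11   58   61   60    8    7   13    1
    -1]
 [  -8   -3   -4   13    8    9    8   35   63   11   16    7   13   -1
    -2]
 [   2   -2    0    6   13   16   14   10    8    9   11   12   13   -2
    -1]
 [  -1   -1    2   -2   11    9   14   14   12    8   11   17   17    0
     1]
 [   0   -1   -3   -2   16   13   10   14   16   10   13    0   -2    1
    -5]
 [   1   -1    2    2   -2    0   -2   -4    3    1   -4    0   -2    4
     2]]
((209.5, 237.0), (114.0, 89.0), 90.0)
```

View pics/crop1.png

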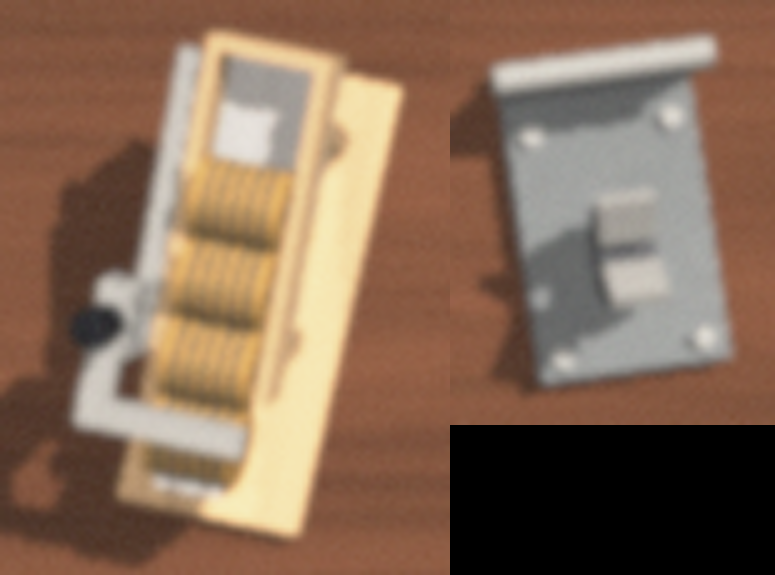

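The crop shows the plywood dispenser with four brass rollers. The end roller is at crop (195,455), under the steel arm, with the stop below it and the black grip at (93,325). The embosser's V saddle is at crop (632,245).

Run:
```python
import numpy as np
from h import *
c=np.load("pics/top.npz")
A=lambda x,y,z:onz(c,165+(x-2)/5,180+(y-2)/5,z)
B=lambda x,y,z:onz(c,350+(x-452)/5,195+(y-2)/5,z)
a,b,d=A(405,88,12),A(298,535,12),A(118,497,12)
print("base R up, R low, L low",a,b,d,np.linalg.norm(a-b),np.linalg.norm(b-d))
print("base yaw",np.degrees(np.arctan2(*(a-b)[[1,0]])), "y dir",np.degrees(np.arctan2(*(d-b)[[1,0]])))
print("grip top",A(93,325,131)); print("roller1 top?",A(195,460,80)," r2",A(205,360,90),"r4",A(235,205,105))
p,q,r=B(543,385,12),B(733,358,12),B(692,85,12)
print("emb",p,q,r,np.linalg.norm(p-q),"y ang",np.degrees(np.arctan2(*(p-q)[[1,0]])),"x ang",np.degrees(np.arctan2(*(r-q)[[1,0]])))
print("fence", np.degrees(np.arctan2(*(B(493,75,59)-B(715,45,59))[[1,0]])))
print("saddle",B(632,245,60), "fence mid",B(604,60,59))
P=cloud(c)
```

```text
base R up, R low, L low [607.7309349  124.31764102  12.        ] [399.17995252 170.42081752  12.        ] [416.46720169 253.58294467  12.        ] 213.5860836668482 84.93991037699249
base yaw -12.465570134109685 y dir 78.25693309057448
grip top [485.7432446  237.47160223 131.        ]
roller1 top? [431.06069928 204.20786027  80.        ]  r2 [474.15342656 198.7120323   90.        ] r4 [540.15750608 184.11830832 105.        ]
emb [ 434.52530374 -161.80363991   12.        ] [ 447.25710948 -250.08029055   12.        ] [ 575.0080436  -232.29316332   12.        ] 89.19005508987777 y ang 98.20695986235982 x ang 7.9264966094260485
fence 97.96238288159715
saddle [ 495.457557   -197.76638555   60.        ] fence mid [ 579.26304243 -185.90748624   59.        ]
```

```bash
python3 -m handwheel '[[[0,0,0],0.116,1],[[0,0,0],0.116,1],[[0,0,0],0.116,1],[[0,0,0],0.116,1],[[0,0,0],0.116,1]]' 30
python3 -m handwheel '[[[0.0036,-0.039,0],0,1],[[0.0036,-0.039,0],0,1],[[0.0036,-0.039,0],0,1],[[0.0036,-0.039,0],0,1],[[0.0036,-0.039,0],0,1]]'
```

```text
t: 0.52
eef_pos: [215.1, -559.8, 230.6]
orientation: [0.994, -0.109, -0.0, -0.001]
contact_force: [0.1, -0.1, -0.6]
gripper_width: 85.4
t: 0.93
eef_pos: [274.0, -371.4, 230.6]
orientation: [0.994, -0.107, -0.0, -0.0]
contact_force: [0.9, 1.5, 0.2]
gripper_width: 85.5
```

```bash
python3 -m handwheel '[[[0.0036,-0.04,0],0,1],[[0.0036,-0.04,0],0,1],[[0.0036,-0.04,0],0,1],[[0.0036,-0.04,0],0,1],[[0.0036,-0.04,0],0,1]]'
python3 -m handwheel '[[[0.0036,-0.04,0],0,1],[[0.0036,-0.04,0],0,1],[[0.0036,-0.04,0],0,1],[[0.0036,-0.04,0],0,1],[[0.0036,-0.04,0],0,1]]'
python3 -m handwheel '[[[0.0036,-0.04,0],0,1],[[0.0036,-0.04,0],0,1],[[0.0036,-0.04,0],0,1],[[0.0036,-0.04,0],0,1],[[0,0,0],0,1]]'
python3 - <<'E'
from rig import ctrl, imaging
import cv2, numpy as np
s=ctrl.observe(); print(s["eef_pos"],s["orientation"],s["q"])
c=imaging.read_camera("wrist"); np.savez("pics/w1.npz",**c)
cv2.imwrite("pics/w1.png",c["pixels"][:,:,::-1]); print(np.round(c["extrinsics"],3).tolist(),c["K"][0])
E
```

```text
t: 1.35
eef_pos: [333.8, -179.7, 231.0]
orientation: [0.994, -0.107, 0.0, -0.0]
contact_force: [1.2, -0.6, -0.1]
gripper_width: 85.2
t: 1.77
eef_pos: [393.8, 12.1, 231.2]
orientation: [0.994, -0.106, 0.0, 0.0]
contact_force: [0.9, -0.7, -0.4]
gripper_width: 85.2
t: 2.18
eef_pos: [441.9, 169.2, 230.2]
orientation: [0.995, -0.104, -0.001, -0.001]
contact_force: [1.4, -0.1, 0.0]
gripper_width: 85.4
[441.90967172 169.1646764  230.15533878] [ 9.94583708e-01 -1.03930031e-01 -8.76349080e-04 -1.01431971e-03] [ 0.25522781 -0.21814636  1.82861133  0.00251731  1.53205516  2.03416175]
[[-0.208, -0.928, -0.31, 521.9], [-0.978, 0.196, 0.068, 151.189], [-0.002, 0.318, -0.948, 373.188], [0.0, 0.0, 0.0, 1.0]] [341.85461294   0.         316.62500612]
```

View pics/w1.png

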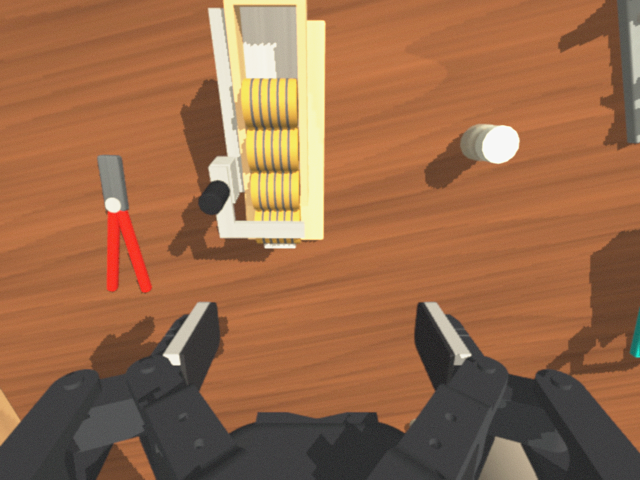

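The wrist view shows the dispenser running straight up the image, so the yaw is aligned. The grip is at about (213,197), with its top towards (208,203). The arm is at (265,230), and rollers 2 to 4 are at (274,190), (272,151) and (270,103).

Run:
```python
import numpy as np,cv2
from h import *
c=np.load("pics/w1.npz"); P=cloud(c); z=P[...,2]
g=c["pixels"].max(2)
m=np.zeros((480,640),bool); m[170:225,185:240]=True
b=m&(g<60)&(z>80)&(z<145)
Q=P[b]; print("black n",len(Q),"zmax",np.percentile(Q[:,2],[5,50,95,99]))
t=Q[Q[:,2]>np.percentile(Q[:,2],98)-6]; print("top pts mean",t.mean(0),len(t),t.min(0),t.max(0))
u=np.array([np.cos(np.radians(-12.1)),np.sin(np.radians(-12.1)),0]);v=np.array([-u[1],u[0],0])
print("grip in disp axes s,t", [(f(Q@u),f(Q@v)) for f in (np.min,np.max,np.median)])
# rollers: ridges
hsv=cv2.cvtColor(c["pixels"],cv2.COLOR_RGB2HSV)
y=(hsv[...,1]>100)&(hsv[...,0]>17)&(hsv[...,0]<32)&(z>70)&(z<130); y[:, :225]=0; y[:,330:]=0; y[:75]=0;y[250:]=0
R=P[y]; s=R@u; w=R@v
print("rollers t range",np.percentile(w,[1,5,50,95,99]))
for k in range(int(s.min()),int(s.max()),5):
    q=(s>=k)&(s<k+5)
    if q.sum()>5: print(k,q.sum(),round(np.median(R[q,2]),1),round(np.percentile(R[q,2],90),1),np.round(np.percentile(w[q],[3,97])))
st=[(245,x) for x in range(268,293,4)]; print("stop", [np.round(P[a]).tolist() for a in st])
arm=P[225:235,225:300]; a=arm.reshape(-1,3); print("arm s",np.percentile(a@u,[5,50,95]),"z",np.median(a[:,2]),"t",np.percentile(a@v,[2,98]))
```

```text
black n 657 zmax [115.20062037 132.98405554 135.41540964 136.18418315]
top pts mean [484.69685362 237.19044295 133.7969431 ] 415 [476.11148184 229.60935635 129.91228541] [493.15125104 245.66965409 136.80833277]
grip in disp axes s,t [(np.float64(415.4615721360548), np.float64(325.41749334182396)), (np.float64(435.93102461473643), np.float64(341.9398474074507)), (np.float64(427.2256029727578), np.float64(331.9999161763056))]
rollers t range [273.56568136 274.4378415  294.80145009 313.45826767 318.98507794]
370 64 75.3 76.6 [275. 313.]
375 68 77.6 79.1 [275. 312.]
395 221 77.5 78.9 [274. 312.]
400 175 73.5 75.5 [275. 313.]
405 111 81.5 83.5 [274. 318.]
410 186 85.5 87.1 [274. 317.]
415 199 87.7 88.9 [274. 320.]
420 236 88.4 89.4 [274. 317.]
425 265 87.6 88.7 [274. 316.]
430 258 85.2 87.0 [274. 315.]
435 240 80.5 82.9 [274. 319.]
440 188 88.1 90.7 [274. 317.]
445 233 93.1 94.5 [274. 316.]
450 247 95.2 96.4 [274. 316.]
455 292 95.8 96.9 [274. 317.]
460 267 95.1 96.2 [274. 316.]
465 286 93.0 94.5 [274. 314.]
470 275 88.2 90.5 [274. 317.]
475 254 95.3 98.3 [274. 314.]
480 312 100.4 101.9 [274. 313.]
485 300 102.7 103.8 [274. 316.]
490 318 103.5 104.4 [274. 316.]
495 324 102.8 104.0 [274. 316.]
500 314 100.5 102.0 [274. 315.]
505 256 96.0 98.6 [274. 315.]
510 31 87.4 91.1 [266. 315.]
stop [[422.0, 221.0, 64.0], [422.0, 217.0, 66.0], [421.0, 213.0, 65.0], [420.0, 210.0, 64.0], [419.0, 206.0, 65.0], [418.0, 202.0, 65.0], [417.0, 198.0, 64.0]]
arm s [386.11895967 390.66341685 394.87455273] z 91.52247561323301 t [273.70443158 336.1151611 ]
```

```bash
python3 -m handwheel '[[[0.010,-0.025,0],0,1],[[0.010,-0.025,0],0,1],[[0.010,-0.025,0.03],0,1],[[0,0,0.03],0,1],[[0,0,0],0,1]]'; python3 -c "
from rig import ctrl
s=ctrl.observe();p=s['eef_pos'];print(p[0]*.9778-p[1]*.2096,p[0]*.2096+p[1]*.9778,p[2],s['orientation'])"
```

```text
t: 2.65
eef_pos: [483.5, 228.7, 164.4]
orientation: [0.994, -0.106, -0.005, 0.003]
contact_force: [-0.6, -1.0, -2.3]
gripper_width: 85.4
424.86472395542427 324.9237602885968 164.36662496608477 [ 0.99433036 -0.10619515 -0.00482383  0.00254198]
```

```bash
python3 -m handwheel '[[[0,0,0],0,1],[[0,0,0],0,1]]'; python3 -c "
from rig import ctrl
s=ctrl.observe();p=s['eef_pos'];print(p[0]*.9778-p[1]*.2096,p[0]*.2096+p[1]*.9778,p[2],s['orientation'])"
```

```text
t: 2.82
eef_pos: [487.2, 229.3, 172.6]
orientation: [0.994, -0.107, 0.0, 0.0]
contact_force: [-0.1, -0.1, 0.5]
gripper_width: 85.6
428.2783175375071 326.3442060038618 172.62945793716466 [ 9.94269034e-01 -1.06906610e-01  2.49274107e-04  3.97445641e-05]
```

```bash
python3 -m handwheel '[[[-0.0015,-0.007,0],0,1],[[0,0,0.022],0,1],[[0,0,0.022],0,1],[[0,0,0.021],0,1],[[0,0,0],0,1]]'
python3 -m handwheel '[[[0,0,0],0,1],[[0,0,0],0,0.1],[[0,0,0],0,0.1],[[0,0,0],0,0.1],[[0,0,0],0,0.1]]' 40
python3 -m handwheel '[[[0,0,0],0,0.1],[[0,0,0],0,0.1],[[0,0,0],0,0.1],[[0,0,0],0,0.1]]' 40
python3 -c "
from rig import ctrl
s=ctrl.observe();p=s['eef_pos'];print(p[0]*.9778-p[1]*.2096,p[0]*.2096+p[1]*.9778,p[2],s['orientation'])"
```

```text
t: 3.23
eef_pos: [485.3, 236.7, 104.0]
orientation: [0.994, -0.107, -0.002, 0.001]
contact_force: [-1.0, -1.1, -1.6]
gripper_width: 85.3
t: 3.65
eef_pos: [487.9, 237.8, 107.8]
orientation: [0.994, -0.106, 0.001, -0.001]
contact_force: [-0.4, 0.6, -0.7]
gripper_width: 39.2
t: 3.98
eef_pos: [487.5, 238.2, 107.1]
orientation: [0.994, -0.106, 0.001, -0.001]
contact_force: [0.0, 4.0, 3.9]
gripper_width: 16.8
426.7472851339157 335.05984565146355 107.05355286195275 [ 9.94331061e-01 -1.06324583e-01  5.56136602e-04 -7.17015076e-04]
```

```bash
python3 -m handwheel '[[[0,0,0],0,0.1],[[0.0098,0,-0.0021],0,0.1],[[0.0098,0,-0.0021],0,0.1],[[0.0098,0,-0.0021],0,0.1],[[0.0098,0,-0.0021],0,0.1]]'
python3 -m handwheel '[[[0.0098,0,-0.0021],0,0.1],[[0.0039,0,-0.0008],0,0.1],[[0,0,0],0,0.1],[[0,0,0],0,0.1]]'
python3 -c "
from rig import ctrl
s=ctrl.observe();p=s['eef_pos'];print(p[0]*.9778-p[1]*.2096,p[0]*.2096+p[1]*.9778,p[2],s['orientation'])"
```

```text
t: 4.4
eef_pos: [525.6, 230.0, 115.3]
orientation: [0.994, -0.106, -0.0, -0.001]
contact_force: [-3.0, 5.9, 6.0]
gripper_width: 16.7
t: 4.73
eef_pos: [539.9, 226.9, 118.5]
orientation: [0.994, -0.106, 0.001, -0.001]
contact_force: [1.7, 4.3, 4.4]
gripper_width: 16.4
480.3698917354335 335.0364025754062 118.46896539909152 [ 9.94321914e-01 -1.06406433e-01  9.94336195e-04 -7.82879820e-04]
```

```bash
python3 -m handwheel '[[[0.003,0,-0.0006],0,0.1],[[0.003,0,-0.0006],0,0.1],[[0,0,0],0,0.1]]'
python3 -m handwheel '[[[0.0025,0,-0.0005],0,0.1],[[0,0,0],0,0.1]]'
python3 -m handwheel '[[[0.0025,0,-0.0005],0,0.1],[[0,0,0],0,0.1]]'
python3 -m handwheel '[[[0.0015,0,-0.0003],0,0.1],[[0,0,0],0,0.1]]'
```

```text
t: 4.98
eef_pos: [545.2, 225.8, 119.6]
orientation: [0.994, -0.106, 0.0, -0.001]
contact_force: [-0.3, 5.9, 6.0]
gripper_width: 16.4
t: 5.15
eef_pos: [547.4, 225.3, 120.1]
orientation: [0.994, -0.106, 0.0, -0.001]
contact_force: [-1.4, 5.2, 6.4]
gripper_width: 16.7
t: 5.32
eef_pos: [547.6, 225.3, 120.0]
orientation: [0.994, -0.106, -0.002, -0.001]
contact_force: [-10.9, 7.0, 10.1]
gripper_width: 16.7
t: 5.48
eef_pos: [547.6, 225.3, 119.9]
orientation: [0.994, -0.106, -0.004, -0.0]
contact_force: [-17.3, 8.4, 13.1]
gripper_width: 16.7
```

The lock is against its end stop: the force rose to 17 N with no further motion after about 63 mm of travel. I'll release it and move over the end roller.

```bash
python3 -m handwheel '[[[0,0,0],0,0.6],[[0,0,0],0,0.6],[[0,0,0],0,0.6],[[0,0,-0.02],0,0.6],[[0,0,-0.03],0,1]]'
python3 -m handwheel '[[[-0.03,0.013,-0.03],0,1],[[-0.03,0.013,-0.02],0,1],[[-0.03,0.013,0],0,1],[[-0.015,0,0],0,1],[[0,0,0],0,1]]'
python3 - <<'E'
from rig import ctrl, imaging
import cv2, numpy as np
from h import *
ctrl.observe()
c=imaging.read_camera("wrist"); np.savez("pics/w2.npz",**c); cv2.imwrite("pics/w2.png",c["pixels"][:,:,::-1])
s=ctrl.observe();p=s['eef_pos'];print(p,p[0]*.9778-p[1]*.2096,p[0]*.2096+p[1]*.9778,s['orientation'],s['q'])
E
```

```text
t: 5.9
eef_pos: [548.4, 222.2, 166.0]
orientation: [0.994, -0.107, -0.004, 0.002]
contact_force: [-0.1, -0.6, 0.2]
gripper_width: 61.7
t: 6.32
eef_pos: [440.1, 207.9, 218.7]
orientation: [0.994, -0.106, 0.0, -0.0]
contact_force: [-0.1, -0.0, 0.5]
gripper_width: 85.6
[441.43257274 207.87891085 218.5263311 ] 388.06134991506246 295.78826627291414 [ 9.94340835e-01 -1.06235922e-01  4.82196169e-04  1.20446161e-05] [ 3.35313072e-01 -1.71822268e-01  1.80948525e+00 -4.35073171e-04
  1.50306816e+00  2.11901223e+00]
```

View pics/w2.png

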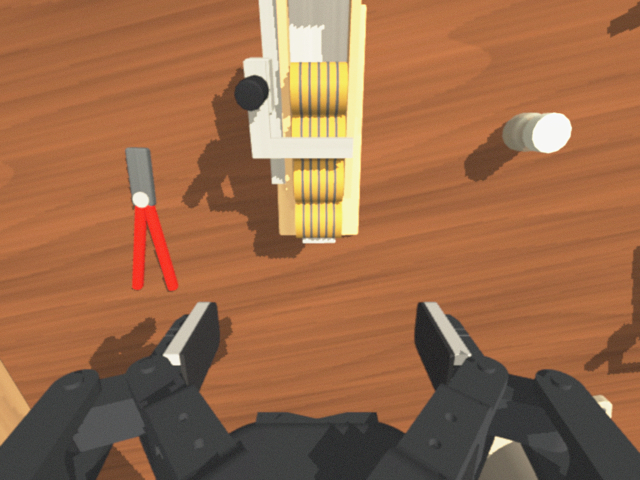

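The lock is now up the slope with its arm over roller 3 at (303,148). The end roller at (319,220) is free.

Run:
```python
import numpy as np,cv2
from h import *
c=np.load("pics/w2.npz"); P=cloud(c); z=P[...,2]
u=np.array([.9778,-.2096,0]);v=np.array([.2096,.9778,0])
hsv=cv2.cvtColor(c["pixels"],cv2.COLOR_RGB2HSV)
y=(hsv[...,1]>100)&(hsv[...,0]>17)&(hsv[...,0]<32)&(z>66)&(z<130); y[:,:291]=0;y[:,352:]=0;y[:158]=0;y[250:]=0
for a,b in ((366,402),(404,436)):
    s=P@u; q=y&(s>a)&(s<b); R=P[q]; S=s[q]; W=R@v
    A=np.c_[2*S,2*R[:,2],np.ones(len(S))]
    k=np.linalg.lstsq(A,S**2+R[:,2]**2,rcond=None)[0]; print("s,z centre",k[:2],"r",np.sqrt(k[2]+k[0]**2+k[1]**2),"t",np.percentile(W,[2,50,98]),len(S))
    # axis direction check: t-edge vs s
    for kk in range(a,b,6):
        m=(S>=kk)&(S<kk+6)
        if m.sum()>9: print(kk,np.round(np.percentile(W[m],[3,97]),1),round(np.median(R[m,2]),1))
```

```text
s,z centre [387.10201431  64.78271729] r 16.5044120977658 t [274.22349171 294.69680127 313.27458147] 1208
372 [274.6 312.4] 76.6
378 [274.7 312.8] 80.0
384 [275.  312.6] 81.0
390 [275.  312.6] 79.9
396 [275.  312.8] 76.3
s,z centre [421.76234461  76.0313968 ] r 13.350961516948184 t [272.16417542 292.2153118  315.09354272] 1452
404 [273.8 312.8] 80.9
410 [274.2 313.5] 85.8
416 [273.7 315.1] 88.1
422 [273.8 313. ] 88.3
428 [273.8 313. ] 86.1
434 [273.6 313.1] 83.1
```

```bash
python3 -m handwheel '[[[-0.0012,0.0005,0.035],0,1],[[0,0,0.035],0,1],[[0,0,0.03],0,1],[[0,0,0.02],0,1],[[0,0,0],0,1]]'
python3 -m handwheel '[[[0,0,0],0,1]]'; python3 -c "
from rig import ctrl
s=ctrl.observe();p=s['eef_pos'];print(p[0]*.9778-p[1]*.2096,p[0]*.2096+p[1]*.9778,p[2],s['orientation'])"
```

```text
t: 6.78
eef_pos: [437.8, 206.2, 92.5]
orientation: [0.994, -0.107, -0.004, 0.002]
contact_force: [0.1, -0.0, -1.5]
gripper_width: 85.3
t: 6.87
eef_pos: [440.3, 207.2, 97.1]
orientation: [0.994, -0.107, -0.001, 0.001]
contact_force: [-0.8, -0.2, 0.8]
gripper_width: 85.6
387.09637632214293 294.9048228747398 97.05516374644347 [ 9.94298283e-01 -1.06620779e-01 -1.48705352e-03  8.49838031e-04]
```

```bash
python3 -m handwheel '[[[0,0,0.02],0,1],[[0,0,0.02],0,1],[[0,0,0.014],0,1],[[0,0,0],0,1],[[0,0,0],0,1]]'
python3 -m handwheel '[[[0,0,0],0,0.3],[[0,0,0],0,0.3],[[0,0,0],0,0.3],[[0,0,0],0,0.3],[[0,0,0],0,0.3]]' 60
python3 -m handwheel '[[[0,0,0],0,0.3],[[0,0,0],0,0.3],[[0,0,0],0,0.3]]' 60
python3 -c "
from rig import ctrl
s=ctrl.observe();p=s['eef_pos'];print(p[0]*.9778-p[1]*.2096,p[0]*.2096+p[1]*.9778,p[2],s['orientation'])"
```

```text
t: 7.28
eef_pos: [441.8, 208.0, 45.6]
orientation: [0.994, -0.106, 0.0, -0.0]
contact_force: [1.2, -0.2, -0.3]
gripper_width: 85.2
t: 7.7
eef_pos: [441.7, 208.0, 45.7]
orientation: [0.994, -0.106, 0.001, -0.0]
contact_force: [-0.9, -1.4, 6.6]
gripper_width: 39.1
t: 7.95
eef_pos: [441.7, 207.9, 45.7]
orientation: [0.994, -0.106, 0.001, -0.0]
contact_force: [-1.3, -2.0, 7.2]
gripper_width: 39.3
388.2938258553795 295.9002127526043 45.680386586303435 [ 9.94324412e-01 -1.06386338e-01  9.36574669e-04 -1.82701563e-04]
```

```bash
python3 -m handwheel '[[[0,0,-0.006],0,0.3],[[0,0,-0.01],0,0.3],[[0,0,-0.012],0,0.3],[[0,0,-0.015],0,0.3],[[0,0,-0.02],0,0.3]]'
python3 -m handwheel '[[[0,0,-0.025],0,0.3],[[0,0,-0.03],0,0.3],[[0,0,-0.03],0,0.3],[[0,0,-0.02],0,0.3],[[0,0,0],0,0.3]]'
python3 - <<'E'
from rig import ctrl, imaging
import cv2, numpy as np
c=imaging.read_camera("wrist"); np.savez("pics/w3.npz",**c); cv2.imwrite("pics/w3.png",c["pixels"][:,:,::-1])
print(ctrl.observe())
E
```

```text
t: 8.37
eef_pos: [439.7, 207.6, 107.7]
orientation: [0.994, -0.106, -0.001, 0.0]
contact_force: [-0.4, -0.8, -3.0]
gripper_width: 39.3
t: 8.78
eef_pos: [443.4, 208.9, 219.2]
orientation: [0.994, -0.106, 0.004, -0.002]
contact_force: [0.6, 1.1, -2.3]
gripper_width: 39.2
{'t': 8.8333, 'q': array([ 3.35554835e-01, -1.73103387e-01,  1.81503465e+00,  1.10480613e-04,
        1.49319136e+00,  2.11945817e+00]), 'joint_velocities': array([-1.01861564e-03,  3.99063551e-02,  7.05726035e-02,  5.85600279e-05,
       -3.10877699e-02, -2.79358506e-04]), 'joint_torque': array([ 3.97832296e-02, -4.38772380e+01, -5.33016229e+01,  5.82462206e-03,
        5.61101027e-01, -4.94366157e-05]), 'eef_pos': array([442.40748047, 208.55341004, 216.11433631]), 'orientation': array([ 0.9943229 , -0.10635552,  0.0029004 , -0.00143388]), 'contact_force': array([ 1.3403273 , -0.45589668, -4.64797002]), 'ft_torque': array([ 0.0329671, -0.0654064, -0.0464842]), 'gripper_width': 39.17341941588055}
```

View pics/w3.png

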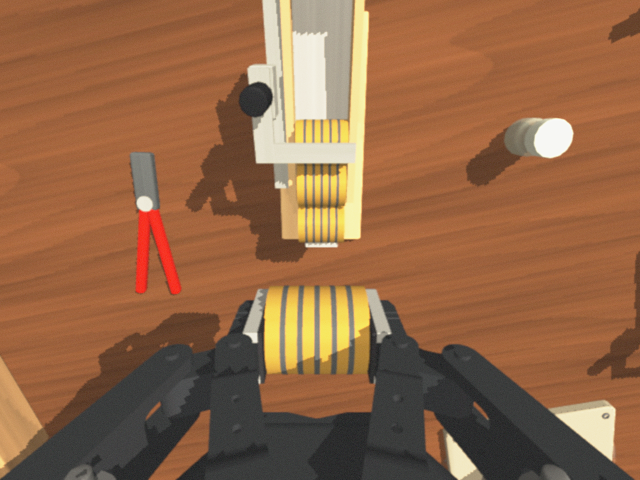

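The roller is held level between the pads at (318,330), and the next one has rolled down to the stop at (321,225). Next I'll measure how the held roller sits relative to the TCP.

```bash
cat > held.py <<'E'
import numpy as np,cv2
from h import *
from scipy.spatial.transform import Rotation
def held(c,p,quat):
    P=(cloud(c)-p)@Rotation.from_quat(quat).as_matrix()   # tool frame
    hsv=cv2.cvtColor(c["pixels"],cv2.COLOR_RGB2HSV)
    y=(hsv[...,1]>100)&(hsv[...,0]>17)&(hsv[...,0]<32); y[:280]=0;y[385:]=0;y[:,:255]=0;y[:,380:]=0
    Q=P[y]; Q=Q[np.abs(Q).max(1)<60]
    A=np.c_[2*Q[:,0],2*Q[:,2],np.ones(len(Q))]; b=Q[:,0]**2+Q[:,2]**2
    k=np.linalg.lstsq(A,b,rcond=None)[0]; 
    from scipy.optimize import least_squares
    f=least_squares(lambda k:np.hypot(Q[:,0]-k[0],Q[:,2]-k[1])-18,k[:2],loss="soft_l1").x
    return k[:2],np.sqrt(k[2]+k[0]**2+k[1]**2),f,np.percentile(Q[:,1],[2,98]),len(Q)
E
python3 - <<'E'
import numpy as np
from held import *
print(held(np.load("pics/w3.npz"),np.array([442.407,208.553,216.114]),[0.9943229,-0.10635552,0.0029004,-0.00143388]))
E
```

```text
(array([ -0.13429059, -20.93810752]), np.float64(17.43595214921876), array([ -0.49433915, -20.35723868]), array([-19.14582461,  19.4285629 ]), 6593)
```

```bash
python3 -m handwheel '[[[0.003,0.017,0],0,0.3],[[0.006,0.034,0],0,0.3],[[0.006,0.034,0],0,0.3],[[0.006,0.034,0],0,0.3],[[0.006,0.034,0],0,0.3]]'
python3 -m handwheel '[[[0.006,0.034,0],0,0.3],[[0.006,0.034,0],0,0.3],[[0.006,0.034,0],0,0.3],[[0.006,0.034,0],0,0.3],[[0.006,0.034,0],0,0.3]]'
python3 -m handwheel '[[[0.006,0.034,0],0,0.3],[[0.006,0.034,0],0,0.3],[[0.003,0.017,0],0,0.3],[[0,0,0],-0.088,0.3],[[0,0,0],-0.088,0.3]]'
python3 -m handwheel '[[[0,0,0],-0.088,0.3],[[0,0,0],-0.088,0.3],[[0,0,0],0,0.3],[[0,0,0],0,0.3],[[0,0,0],0,0.3]]'
python3 - <<'E'
from rig import ctrl, imaging
import cv2, numpy as np
from held import *
s=ctrl.observe()
c=imaging.read_camera("wrist"); np.savez("pics/w4.npz",**c,p=s["eef_pos"],o=s["orientation"]); cv2.imwrite("pics/w4.png",c["pixels"][:,:,::-1])
print(s["eef_pos"],s["orientation"],s["q"]); print(held(c,s["eef_pos"],s["orientation"]))
E
```

```text
t: 9.25
eef_pos: [433.2, 51.4, 210.5]
orientation: [0.994, -0.106, -0.001, 0.0]
contact_force: [1.2, -0.4, -3.6]
gripper_width: 39.5
t: 9.67
eef_pos: [426.7, -121.0, 210.6]
orientation: [0.994, -0.106, -0.001, -0.0]
contact_force: [2.0, 0.7, -3.0]
gripper_width: 39.3
t: 10.08
eef_pos: [423.4, -206.9, 210.3]
orientation: [1.0, -0.018, -0.001, -0.001]
contact_force: [-0.3, 0.1, -2.2]
gripper_width: 39.2
t: 10.5
eef_pos: [424.3, -205.8, 211.4]
orientation: [0.998, 0.068, -0.001, -0.0]
contact_force: [-0.3, -0.1, -1.8]
gripper_width: 39.4
[ 424.31503528 -205.75733685  211.39111409] [ 9.97688342e-01  6.79516335e-02 -5.97463134e-04 -4.37019490e-04] [-5.60299508e-01 -2.12775769e-01  1.85819311e+00  4.78730678e-06
  1.49765578e+00  8.74488356e-01]
(array([ -1.23126381, -17.86353197]), np.float64(17.404650322345795), array([ -1.60545652, -17.25298874]), array([-18.52773462,  20.05490146]), 6658)
```

View pics/w4.png

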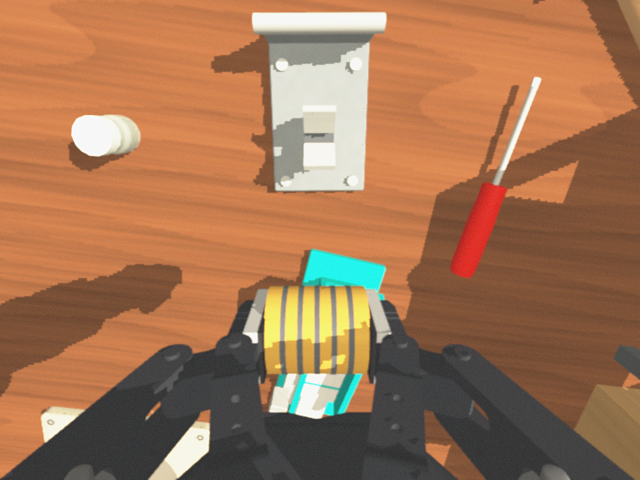

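The embosser is straight ahead. Its saddle is at (319,137), the fence is at (319,22) and the base plate spans x = 270–368. The held roller sits level at (318,330).

Run:
```python
import numpy as np,cv2
from h import *
from scipy.spatial.transform import Rotation
c=np.load("pics/w4.npz"); W=cloud(c); P=(W-c["p"])@Rotation.from_quat(c["o"]).as_matrix(); z=W[...,2]
roi=np.zeros(z.shape,bool); roi[95:175,290:350]=1
m=roi&(z>30)&(z<75); Q=P[m]; Z=z[m]
print("saddle y",np.percentile(Q[:,1],[2,50,98]),"x",np.percentile(Q[:,0],[2,50,98]),"zmax",np.percentile(Z,98))
for k in np.arange(40,100,3):
    q=(Q[:,0]>=k)&(Q[:,0]<k+3)
    if q.sum()>10: print(k+1.5,q.sum(),round(np.median(Z[q]),1),np.round(np.percentile(Q[q,1],[3,97]),1))
f=np.zeros(z.shape,bool); f[8:38,245:395]=1; f&=(z>48)&(z<66); F=P[f]
# fence bar direction: fit x vs y on crest
def ang(F): 
    r=cv2.minAreaRect(F[:,:2].astype(np.float32)); return r
print("fence",ang(F), "med x",np.median(F[:,0]), "fit deg",np.degrees(np.arctan(np.polyfit(F[:,1],F[:,0],1)[0])))
b=np.zeros(z.shape,bool); b[30:200,255:385]=1; b&=(z>7)&(z<18)&((c["pixels"].max(2).astype(int)-c["pixels"].min(2))<50); b=cv2.morphologyEx(b.astype(np.uint8),cv2.MORPH_OPEN,np.ones((5,5)))>0
print("base",ang(P[b]))
```

```text
saddle y [-9.94834171  2.71042954 15.18756224] x [45.26279529 69.50034861 93.35011984] zmax 66.45123105894614
44.5 62 63.0 [-9.2 14.7]
47.5 120 65.3 [-9.  14.7]
50.5 127 63.7 [-9.7 14.6]
53.5 123 60.8 [-9.4 14.8]
56.5 124 57.8 [-9.4 14.9]
59.5 117 54.5 [-9.6 14.7]
62.5 95 51.8 [-9.4 14.1]
65.5 147 41.3 [-9.6 14.6]
68.5 88 40.5 [-9.8 14.7]
71.5 119 40.7 [-9.9 14.7]
74.5 92 50.6 [-9.4 14.7]
77.5 124 53.6 [-9.3 14.8]
80.5 94 56.3 [-9.7 14.5]
83.5 126 58.9 [-9.8 14.4]
86.5 128 62.1 [-9.6 14.2]
89.5 142 65.2 [-9.3 14.7]
92.5 120 64.4 [-9.6 15. ]
95.5 33 62.6 [-9.3 14.7]
fence ((154.09437561035156, 2.297637939453125), (100.25008392333984, 14.339056015014648), 89.84516143798828) med x 152.80186508612675 fit deg 0.14981038093889604
base ((82.82009887695312, 2.4234237670898438), (90.10232543945312, 132.6121826171875), 89.7943344116211)
```

```bash
python3 -m handwheel '[[[0.02,0.001,0],0,0.3],[[0.025,0.001,0],0,0.3],[[0.0257,0,0],0,0.3],[[0,0,0.02],0,0.3],[[0,0,0.03],0,0.3]]'
python3 -m handwheel '[[[0,0,0.03],0,0.3],[[0,0,0.03],0,0.3],[[0,0,0.015],0,0.3],[[0,0,0],0,0.3],[[0,0,0],0,0.3]]'
python3 - <<'E'
from rig import ctrl, imaging
import cv2, numpy as np
from held import *
ctrl.observe()
s=ctrl.observe()
c=imaging.read_camera("wrist"); np.savez("pics/w5.npz",**c,p=s["eef_pos"],o=s["orientation"]); cv2.imwrite("pics/w5.png",c["pixels"][:,:,::-1])
R=Rotation.from_quat(s["orientation"]).as_matrix()
d=np.load("pics/w4.npz"); R4=Rotation.from_quat(d["o"]).as_matrix(); print(s["eef_pos"],s["orientation"],"moved in tool axes",R4.T@(s["eef_pos"]-d["p"]),s["contact_force"]); print(held(c,s["eef_pos"],s["orientation"]))
E
```

```text
t: 10.97
eef_pos: [498.5, -199.1, 165.1]
orientation: [0.998, 0.069, 0.003, 0.002]
contact_force: [0.7, -1.1, -3.0]
gripper_width: 39.5
t: 11.38
eef_pos: [494.2, -197.8, 86.4]
orientation: [0.998, 0.069, -0.001, -0.001]
contact_force: [0.2, -0.5, -1.9]
gripper_width: 39.3
[ 494.2461927  -197.81277051   86.43326967] [ 9.97625132e-01  6.88651818e-02 -1.11151176e-03 -6.68961899e-04] moved in tool axes [ 70.5040533    1.72978189 124.87646742] [ 0.15879353 -0.47500174 -1.94019593]
(array([ -1.24256093, -17.80594644]), np.float64(17.438754251160162), array([ -1.59930113, -17.2327286 ]), array([-18.55669882,  20.01429965]), 6650)
```

View pics/w5.png

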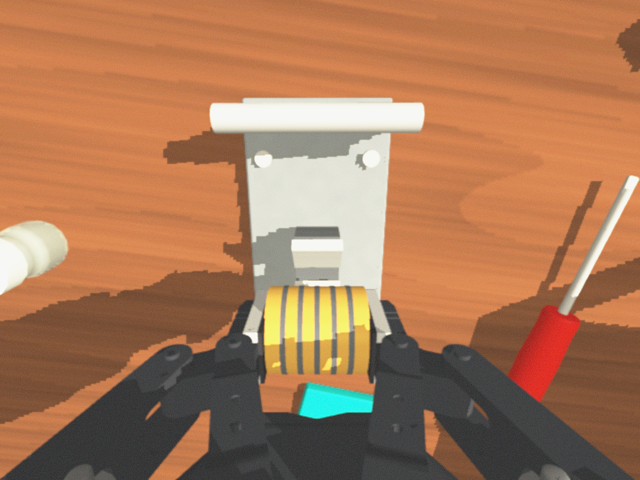

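The roller sits above the saddle's near face, with both centred on columns 316–318, so the alignment is good. I'll lower it gently while watching the force.

```bash
python3 -m handwheel '[[[0,0,0.012],0,0.3],[[0,0,0.01],0,0.3],[[0,0,0.007],0,0.3],[[0,0,0],0,0.3],[[0,0,0],0,0.3]]'
python3 -m handwheel '[[[0,0,0.001],0,0.3],[[0,0,0],0,0.3],[[0,0,0],0,0.3]]'
python3 -m handwheel '[[[0,0,0.001],0,0.3],[[0,0,0],0,0.3],[[0,0,0],0,0.3]]'
python3 -m handwheel '[[[0,0,0.001],0,0.3],[[0,0,0],0,0.3],[[0,0,0],0,0.3]]'
```

```text
t: 11.85
eef_pos: [494.5, -198.0, 57.6]
orientation: [0.998, 0.069, -0.001, -0.0]
contact_force: [-0.3, 0.8, -2.9]
gripper_width: 39.6
t: 12.1
eef_pos: [495.4, -198.5, 57.7]
orientation: [0.998, 0.069, 0.0, 0.0]
contact_force: [0.1, 0.4, -3.3]
gripper_width: 38.8
t: 12.35
eef_pos: [495.1, -198.3, 56.3]
orientation: [0.998, 0.069, 0.0, 0.0]
contact_force: [1.0, -0.3, -2.3]
gripper_width: 39.5
t: 12.6
eef_pos: [495.0, -198.3, 55.2]
orientation: [0.998, 0.069, -0.0, -0.0]
contact_force: [0.1, 0.8, -3.2]
gripper_width: 39.0
```

```bash
python3 -m handwheel '[[[0,0,0.001],0,0.3],[[0,0,0],0,0.3],[[0,0,0],0,0.3]]'
python3 -m handwheel '[[[0,0,0.001],0,0.3],[[0,0,0],0,0.3],[[0,0,0],0,0.3]]'
python3 -m handwheel '[[[0,0,0.0007],0,0.3],[[0,0,0],0,0.3],[[0,0,0],0,0.3]]'
```

```text
t: 12.85
eef_pos: [495.0, -198.3, 54.1]
orientation: [0.998, 0.069, -0.0, -0.0]
contact_force: [0.6, 0.1, -3.7]
gripper_width: 39.5
t: 13.1
eef_pos: [495.2, -198.4, 53.8]
orientation: [0.998, 0.069, 0.0, 0.0]
contact_force: [-4.0, 2.2, 4.2]
gripper_width: 39.4
t: 13.35
eef_pos: [495.2, -198.4, 53.7]
orientation: [0.998, 0.069, 0.0, 0.0]
contact_force: [-7.3, 3.0, 11.0]
gripper_width: 39.1
```

```bash
python3 -m handwheel '[[[-0.001,0,0],0,0.3],[[0,0,0],0,0.3],[[0,0,0],0,0.3]]'; python3 -m handwheel '[[[-0.0005,0,0.0005],0,0.3],[[0,0,0],0,0.3],[[0,0,0],0,0.3]]'
```

```text
t: 13.6
eef_pos: [494.6, -198.7, 53.1]
orientation: [0.998, 0.069, 0.001, 0.0]
contact_force: [-0.7, 0.5, 4.8]
gripper_width: 39.3
t: 13.85
eef_pos: [494.6, -198.7, 53.1]
orientation: [0.998, 0.069, 0.001, 0.0]
contact_force: [-1.8, 2.6, 8.3]
gripper_width: 39.4
```

Force is now almost purely vertical and the TCP height matches the seat. Releasing.

```bash
python3 -m handwheel '[[[0,0,0],0,0.3],[[0,0,0],0,0.46],[[0,0,0],0,0.5],[[0,0,0],0,0.55],[[0,0,0],0,0.62]]' 20
python3 -m handwheel '[[[0,0,0],0,1],[[0,0,0],0,1],[[0,0,0],0,1],[[0,0,0],0,1]]'
python3 -m handwheel '[[[0,0,-0.02],0,1],[[0,0,-0.03],0,1],[[0,0,-0.035],0,1],[[0,0,-0.035],0,1],[[0,0,-0.02],0,1]]'
python3 -m handwheel '[[[-0.025,0,0],0,1],[[-0.025,0,0],0,1],[[-0.02,0,0],0,1],[[0,0,0],0,1],[[0,0,0],0,1]]'
python3 - <<'E'
from rig import ctrl, imaging
import cv2, numpy as np
from h import *
from scipy.spatial.transform import Rotation
s=ctrl.observe(); c=imaging.read_camera("wrist"); t=imaging.read_camera("top"); np.savez("pics/top2.npz",**t)
print(s["eef_pos"],s["gripper_width"])
im=np.zeros((600,800,3),np.uint8); im[:480,:640]=c["pixels"]
cr=cv2.resize(t["pixels"][180:295,165:255],None,fx=2,fy=2); 
im=np.hstack([c["pixels"][:,:600],np.zeros((480,200,3),np.uint8)]); im[:230,610:790]=cr
cv2.imwrite("pics/end.png",im[:,:,::-1])
W=cloud(c); P=(W-s["eef_pos"])@Rotation.from_quat(s["orientation"]).as_matrix(); z=W[...,2]
hsv=cv2.cvtColor(c["pixels"],cv2.COLOR_RGB2HSV)
y=(hsv[...,1]>100)&(hsv[...,0]>17)&(hsv[...,0]<32)&(z>50)&(z<100); y[:60]=0;y[250:]=0;y[:,:250]=0;y[:,400:]=0
Q=P[y];Z=z[y]; print("roller y",np.percentile(Q[:,1],[2,98]),"x",np.percentile(Q[:,0],[1,99]),"top",np.percentile(Z,97), "x at top",np.median(Q[Z>np.percentile(Z,85),0]))
for k in range(-18,22,6):
    q=(Q[:,1]>k)&(Q[:,1]<k+6); print(k,round(np.median(Q[q,0]),1),round(np.percentile(Z[q],95),1)) if q.sum()>9 else 0
g=(z>35)&(z<68)&((c["pixels"].max(2).astype(int)-c["pixels"].min(2))<50);g[:80]=0;g[220:]=0;g[:,:285]=0;g[:,355:]=0
print("saddle y",np.percentile(P[g][:,1],[2,98]),g.sum())
d=np.load("pics/top.npz"); diff=np.abs(t["pixels"].astype(int)-d["pixels"]).max(2)
for n,(a,b,x,w) in dict(jar=(245,268,290,312),glue=(125,160,225,255),scr=(210,300,452,470),ham=(150,242,458,558),pl=(225,298,108,145)).items(): print(n,(diff[a:b,x:w]>60).sum())
E
```

```text
t: 14.27
eef_pos: [493.4, -198.5, 51.7]
orientation: [0.998, 0.069, -0.0, -0.0]
contact_force: [0.4, 0.0, -0.4]
gripper_width: 52.8
t: 14.6
eef_pos: [493.5, -198.5, 52.0]
orientation: [0.998, 0.069, -0.0, -0.0]
contact_force: [0.2, 0.0, -0.6]
gripper_width: 85.4
t: 15.02
eef_pos: [494.9, -199.2, 196.6]
orientation: [0.998, 0.069, 0.002, 0.001]
contact_force: [-0.0, -0.1, 0.5]
gripper_width: 85.3
t: 15.43
eef_pos: [423.9, -208.5, 192.3]
orientation: [0.998, 0.069, 0.0, 0.0]
contact_force: [0.3, -0.1, -0.6]
gripper_width: 85.5
[ 423.90677273 -208.45066914  192.31092556] 85.51841928041391
roller y [-18.69674283  19.78889646] x [53.05975536 87.38765661] top 89.23639731189603 x at top 70.03296873845653
-18 71.4 89.0
-12 70.7 89.0
-6 71.3 89.0
0 71.4 89.0
6 70.7 89.2
12 71.3 89.0
18 70.7 89.0
saddle y [-12.93992073  12.23275347] 637
jar 0
glue 0
scr 1088
ham 31
pl 0
```

View pics/end.png

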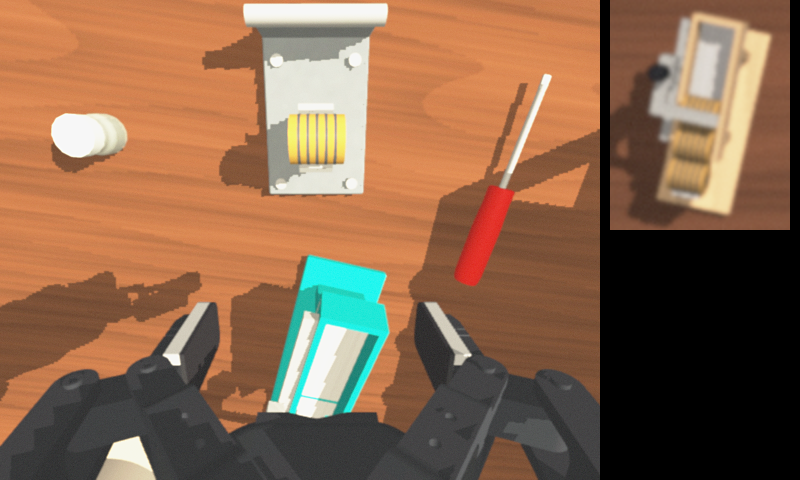

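```bash
python3 -c "
from rig import ctrl
print(ctrl.sign_off())"
```

```text
the job is handed in; nothing more can be done
None
```

The job is done and handed in at about 15.5 s: the lock is open and the end roller lies in the embosser's V saddle.

**What I did**
- **Lock:** I slid it about 63 mm up-slope until it stopped moving and the force rose to 17 N, then let go there.
- **Pick:** I lifted the end roller out by its end faces. The remaining three rolled down, and the next one reached the stop.
- **Placing:** I lowered the roller in 1 mm steps. It touched one saddle face first (about 11 N), so I shifted it about 1 mm until the force was nearly vertical, then released it.

**Last checks**
- **Roller in the saddle:** It is level, with its top at 89 mm (88 expected, within calibration error). It sits about 0.9 mm off the saddle's middle along y. The jaws were aligned with the saddle to about 0.2°.
- **Dispenser:** The last top view shows the lock still open and three rollers in the track.
- **Other items:** The jar, glue and pliers show no change from the first picture, and the hammer almost none (31 pixels).
- **Check that disagreed:** The screwdriver area did change between the two pictures (1,088 pixels). I put this down to the arm's shadow, as nothing went near it, but I did not measure its position.

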